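# Lock the card terminal into its desk mount

### The arm

A 7-joint arm with a two-finger parallel gripper is mounted at the origin on a cart in front of the work surface, level with it; the furniture and walls round the work are solid. World frame = base frame: x ahead of the robot, y to its left, z up, the work surface at z = 0. Lengths are in mm, angles in rad, forces in N, time in s.
With the tool pointing down it reaches from about 400 to 850 mm from the base axis. Payload 10.4 kg.
Tool frame: the origin (TCP) lies between the finger pads; the fingertips stand 19 mm ahead of it and the grasp point (between the pads) is the TCP; z points along the fingers, y is the line along which they close (so a half turn about z gives the same grasp; the last joint's range is limited). The gripper opens to 85 mm and grips with 20 to 120 N. Pads are 22 mm wide; open, the fingers measure 114 mm over their backs; the gripper's body (76 mm by 85 mm) begins 54 mm behind the grasp point. The pads swing forward as they close: fully open they stand 13 mm farther back than shut.
Start: joints at [-1.33, 0.332, -0.065, 1.46, 0.022, 1.35, -0.088], TCP at [162.955, 603.403, 250.338] pointing down, gripper open.
Joint ranges: [-2.6, 2.6], [-0.5, 2.12], [-1.47, 1.34], [0.16, 2.42], [-1.27, 4.41], [0.06, 2.06], [-2.6, 2.6]. Speed limits (rad/s): [2.22, 2.22, 2.79, 2.79, 3.14, 3.14, 3.14].

### API

Orientations are given as a unit quaternion [w, x, y, z].
In Python, from rig import arm, snapshot, get_calibration, cut_out gives the robot as it stands.
- The arm moves only by the shell command python3 -m creep 'ROWS' [FORCE]. ROWS is text: rows parted by semicolons, each of 7 numbers parted by spaces: the turn, a rotation vector about the world's x, y, z as a fraction of full scale, then the shift along the world's x, y, z as a fraction of full scale, then the closure, from -1 (fully open) to 1 (shut). A call has exactly 10 rows; each row is the pose to reach, as a shift and turn from the pose commanded when the call began; what a row does not reach only later rows make up. Full scale, the value 1, is 0.1 m for a shift and pi/2 rad for a turn. A row lasts 1/12 s, in which the tool goes at most 41.7 mm and 7.16 degrees, less where a joint would pass 70% of its speed; a pose out of reach is approached as far as the arm can. A call with a number of a shift or a turn outside -1 to 1 is refused whole. A call with a gripper value outside its range is refused whole. The fingers move at their own pace and stop on an object; FORCE is the grip in N (left out, the last holds). Time passes only in rows, so rows that repeat a pose let the fingers close, or fill a call up. It gives the time, the measured TCP pose, the force, the opening and the grip force at its end, in the units of the state.
- arm.get_obs(): the state, without advancing time (a new reading comes with each control period).
- snapshot(name): name is "scene" or "side" or "wrist"; returns the picture (420x560x3 uint8, blue, green, red); there is no depth.
- get_calibration(name): a dict with "camera_matrix" (3x3 intrinsics, pixels), "k1" (the pictures are not rectified: a ray, as slopes to the right and down, at radius r is drawn at 1 + k1 r^2 times it, then the intrinsics apply), "T" (4x4, takes a point from camera to world coordinates); the wrist camera has in their place "tool_from_camera" (4x4, takes a point from camera to tool coordinates, whose origin is the TCP and whose axes are the flange's). Camera axes: x right, y down, z forward; pixel columns grow to the right and rows downward; lengths in mm; the calibration is good to about 2 mm. A picture is of the moment at which its call begins: read the wrist's pose just before it. get_calibration takes no time and is no camera call.
- arm.close_job(): hands the job in; it is judged then, once.
Trained networks look in the newest picture that a camera, given by its name, has taken for a name from the list of things; names that differ only in an ending like _2 or _b are one class to them, and where a whole thing is asked for, a point or a joint stands for the part that bears it (a point fixed in the world has none). Each returns a list of dicts, best first, with "p" (0 to 1); they miss things now and then, are a little off and sometimes report something else, mostly with a low value. They report only what shows in the picture. A call takes as long as a camera call. They do not tell look-alikes from the thing itself.
- cut_out(query, camera): "mask" (420x560 bool, what is visible of it) and "extent" ([left, top, width, height] in pixels, round what is visible of it).
The state is a dict: "t": time; "q": joint angles; "joint_vel": joint speeds; "tau": joint torques, N m; "ee_pos": TCP position; "ee_rot": TCP orientation; "force": force on the tool from outside, world axes, zero at the start; "torque": the same for the moment, N m; "gripper_width": opening from 0.0 (shut) to 1.0 (fully open); "grip_force": force on a finger pad.
Only numpy, scipy, OpenCV 4.12 (cv2) and the standard library are available. Lean on these libraries where they do the work, as an engineer would, in place of code of your own. Each camera call takes 0.05 s, during which the arm holds its last target. There are 200 camera calls.

### The job

The card terminal's cradle stands partly pulled out of its desk mount. Push the cradle in by its front tab until it clicks home onto the charging contacts and stays there, then lock it: take the loose round black cap, mouth down as it lies, and press it over the steel stud in the cradle's keyhole until it clicks and sits fully down. Keep pressing after the click and finish with your hand still on the cap, pushing it firmly down, not letting go; leave the stapler, the pad of notes and the jar beside the work where they are.

Things in the scene. Friction and masses are not known exactly. Their poses are not given: they have to be found in the camera images.
- mount: Low dark steel desk mount, 306 x 120 mm, screwed down; two guides 16 mm high, 94 mm apart, a black charging block at the rear. Origin: on the stud's axis at desk level. +x is the way the cradle is pushed home, z up. The plate runs from x -44 to +262 mm.
- stud: Steel stud fixed in the mount, 22 mm thick, tapered top, top end 31 mm above the desk, four sprung balls round it. Origin: on its axis at desk level, axes as the mount's. Its seat for the cap is 8 mm above the desk. The balls catch the cap's lip when the cap's underside is about 22 mm above the desk, resist with up to about 10 N, give way at about 16 mm and then draw the cap down onto the seat.
- cradle (a joint): Travel of the cradle (tongue with keyhole in front, tray with the card terminal behind), m: 0 to 0.012 at the start, 0.032 fully home. It drags with about 2 N; from 0.023 on a sprung detent resists with about 6 N, then pulls it home to a hard stop and holds it. Until it is home the tongue keeps the cap from going down.
- cradle_tab (a point): Middle of the front face of the cradle's upturned grey tab, 25 mm above the desk; the tab is 60 mm wide, 4 mm thick, from 9 to 35 mm above the desk, and is pushed along the mount's +x. Axes as the mount's. 38 mm behind it is the centre of the keyhole's wide end (46 mm wide), on the stud's axis when home; tongue top 14 mm above the desk.
- lock_cap: Loose round black cap with fine grip ribs, 41 mm across, 31 mm high, closed flat top, hollow below: mouth 24 mm wide, snap lip inside it. Origin: centre of its underside (the mouth), z up. It lies mouth down on the desk. Seated, its underside is 8 mm above the desk and its top 39 mm.
- stapler: Desk stapler, 137 x 34 x 46 mm, a bystander. Origin: centre of its underside, x along it.
- sticky_notes: Pad of yellow notes, 76 x 76 x 8 mm, a bystander. Origin: centre of its underside.
- jar: Olive jar with a white lid, 69 mm across, 60 mm high, a bystander. Origin: centre of its underside.
Things that resemble listed ones, but are neither listed nor needed, are in the scene too. Leave any green or purple look-alike of the lock_cap alone.

How it is judged (in metres and radians):
On the way, in this order (a step that is already met when the one before it is completed fails the run):
1. the cradle is pushed in and held home by its detent (value of joint cradle above 0.03 m), for 0.2 s.
2. the cap is snapped down onto the stud's seat (z of lock_cap in the frame of stud below 0.0095 m and horizontal distance between lock_cap and stud below 0.003 m), for 0.2 s.
At the end, for the whole second after the job is handed in: the cradle is home to within 2 mm; the cap is upright on the stud, centred within 3 mm and down to within 1.5 mm of the seat, with the hand still on it (over 3 N) and the cap pressed against the stud with over 5 N (all of step 2 and value of joint cradle above 0.03 m and angle between lock_cap's own z axis and vertical below 0.1 rad and contact force between lock_cap and stud above 5 N and contact force between any of the fingers, the arm and lock_cap above 3 N); the arm keeps its last pose, push and grip.
It fails at once if the stapler is shifted (distance of stapler from where it was at the start of the episode above 0.03 m).
It fails at once if the pad of notes is shifted (distance of sticky_notes from where it was at the start of the episode above 0.03 m).
It fails at once if the jar is shifted (distance of jar from where it was at the start of the episode above 0.03 m).
It also fails if it takes over 51 s, if anything falls off the work surface, if the arm or the gripper's body presses on something with over 40 N, if the wrist force passes 120 N, or if a joint passes its speed limit or range.

## Working session

There is one attempt and no reset: what is moved stays moved. The work goes in short steps, Python scripts to look and compute and a shell command to move; the robot and the scene stay as the last step left them, time stands still between calls to the robot, and variables do not carry over. Pictures are saved under pics/ and viewed, at most 10 in all, crops included, and the job is handed in when it is done.

```bash
mkdir -p pics; cat > h.py <<'E'
import numpy as np, cv2
from rig import arm, snapshot, get_calibration, cut_out
from scipy.spatial.transform import Rotation as R
def camT(name):
    c=get_calibration(name)
    if name=='wrist':
        o=arm.get_obs(); T=np.eye(4); q=o['ee_rot']; T[:3,:3]=R.from_quat([q[1],q[2],q[3],q[0]]).as_matrix(); T[:3,3]=o['ee_pos']
        return c, T@np.array(c['tool_from_camera'])
    return c, np.array(c['T'])
def ray(cT,uv):
    c,T=cT; K=np.array(c['camera_matrix']); k=c['k1']
    d=np.linalg.inv(K)@[uv[0],uv[1],1]; x=d[:2].copy()
    for _ in range(20): x=d[:2]/(1+k*(x@x))
    return T[:3,3], T[:3,:3]@[x[0],x[1],1]
def onz(cT,uv,z):
    o,d=ray(cT,uv); return o+d*(z-o[2])/d[2]
def proj(cT,p):
    c,T=cT; K=np.array(c['camera_matrix']); q=np.linalg.inv(T)@np.append(p,1); x=q[:2]/q[2]; x=x*(1+c['k1']*(x@x))
    return (K@[x[0],x[1],1])[:2]
E
python3 - <<'E'
from h import *
ims=[]
for n in ['scene','side','wrist']:
    cT=camT(n); im=snapshot(n); cv2.imwrite(f'pics/{n}0.png',im)
    print(n,cT[1][:3,3].round(), cT[1][:3,2].round(2))
    for q in ['lock_cap','cradle_tab','stud','mount','stapler','sticky_notes','jar']:
        for d in cut_out(q,n)[:4]:
            ys,xs=np.nonzero(d['mask']); uv=(xs.mean(),ys.mean())
            print(q,round(d['p'],2),d['extent'],np.round(uv),onz(cT,uv,15)[:2].round(), im[d['mask']].mean(0).round())
o=arm.get_obs(); print(o['ee_pos'],o['ee_rot'],o['t'],o['force'],o['gripper_width'])
E
```

```text
scene [-292. -945. 1020.] [ 0.54  0.58 -0.61]
lock_cap 0.72 [346.9, 263.2, 20.4, 15.5] [353. 270.] [ 561. -338.] [ 94. 141.  84.]
lock_cap 0.7 [377.4, 244.8, 13.8, 16.3] [382. 253.] [ 672. -348.] [ 88. 135.  75.]
lock_cap 0.7 [307.5, 236.4, 16.4, 19.4] [317. 247.] [ 557. -206.] [153. 101. 127.]
lock_cap 0.53 [340.0, 243.1, 12.6, 14.9] [346. 248.] [ 613. -267.] [82. 82. 81.]
cradle_tab 0.7 [195.7, 187.0, 80.4, 67.5] [233. 217.] [471.  57.] [105. 103.  96.]
mount 0.84 [189.5, 178.2, 86.3, 77.4] [230. 217.] [465.  65.] [103. 101.  95.]
stapler 0.73 [156.4, 161.0, 25.4, 31.0] [168. 175.] [452. 380.] [115.  99.  93.]
sticky_notes 0.91 [326.8, 297.1, 37.8, 35.0] [346. 313.] [ 432. -426.] [151. 227. 232.]
jar 0.84 [203.1, 155.2, 19.4, 25.9] [211. 166.] [591. 325.] [154. 159. 158.]
side [ 243. -878.  816.] [ 0.25  0.72 -0.65]
lock_cap 0.81 [380.2, 288.5, 23.5, 25.7] [390. 300.] [ 671. -349.] [ 71. 118.  57.]
lock_cap 0.75 [311.2, 256.8, 18.5, 22.0] [320. 268.] [ 558. -208.] [124.  58.  96.]
lock_cap 0.67 [345.8, 270.2, 15.2, 24.1] [351. 281.] [ 612. -268.] [39. 37. 37.]
lock_cap 0.62 [333.0,
[... 361 characters left out ...]
  54.] [81. 79. 73.]
stapler 0.81 [218.5, 134.3, 10.3, 34.3] [223. 151.] [450. 374.] [97. 77. 66.]
sticky_notes 0.68 [281.5, 338.9, 49.4, 42.9] [305. 360.] [ 436. -428.] [149. 209. 214.]
jar 0.92 [253.0, 137.6, 22.6, 27.6] [265. 153.] [577. 320.] [125. 134. 132.]
jar 0.24 [345.6, 270.7, 14.6, 21.9] [351. 281.] [ 612. -268.] [39. 37. 37.]
wrist [ 96. 622. 374.] [ 0.26 -0.07 -0.96]
cradle_tab 0.37 [68.7, 406.2, 26.1, 12.6] [ 83. 414.] [423. 221.] [56. 51. 47.]
mount 0.8 [73.3, 407.6, 23.9, 12.1] [ 83. 413.] [423. 221.] [57. 51. 48.]
[162.950327   603.3911962  250.32180711] [2.48174805e-07 1.31507988e-01 9.91315110e-01 3.12912622e-05] 1.2 [-0.83839571  0.02085993  0.01298854] 1.0001737087534226
```

```bash
python3 - <<'E'
import cv2,numpy as np
a=cv2.imread('pics/side0.png')[150:330,210:420]; b=cv2.imread('pics/scene0.png')[165:315,180:400]
a=cv2.resize(a,None,fx=2.9,fy=2.9,interpolation=3)[:600]
cv2.imwrite('pics/a.png',a); cv2.imwrite('pics/b.png',cv2.resize(b,None,fx=3.6,fy=3.6,interpolation=3))
E
```

```text
(no output)
```

View pics/a.png

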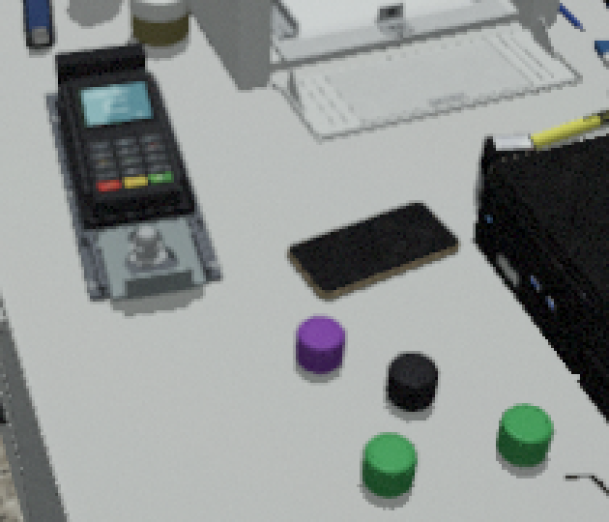

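View pics/b.png

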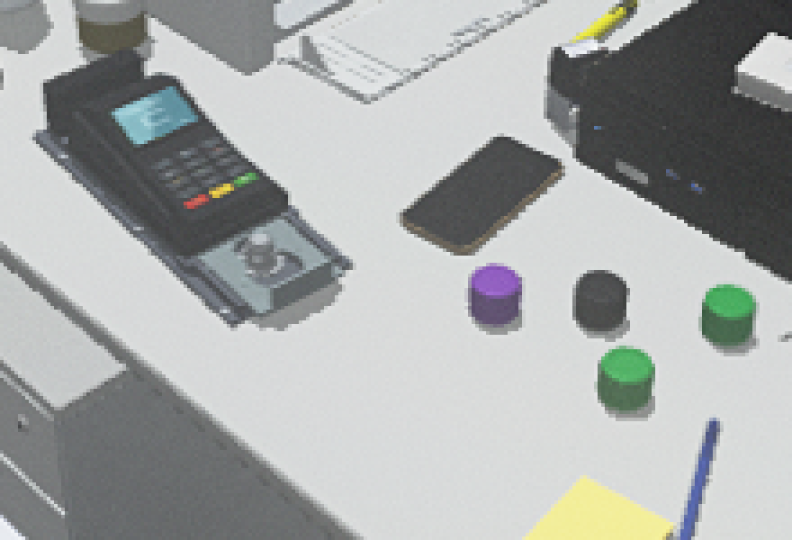

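The crops show the black cap at side pixel (351,281), with green and purple decoys round it. The cradle's tab faces the front, around side pixel (265,248), and the stud is at (261,235). I'm moving the arm over the tab now.

```bash
A='s'
python3 -m creep '0 0 0 .1 -.1 0 1;0 0 0 .2 -.2 0 1;0 0 0 .3 -.3 0 1;0 0 0 .4 -.4 0 1;0 0 0 .5 -.5 0 1;0 0 0 .6 -.6 0 1;0 0 0 .7 -.7 0 1;0 0 0 .8 -.8 0 1;0 0 0 .9 -.9 0 1;0 0 0 1 -1 0 1' 30
python3 -m creep '0 0 0 .1 -.1 0 1;0 0 0 .2 -.2 0 1;0 0 0 .3 -.3 0 1;0 0 0 .4 -.4 0 1;0 0 0 .5 -.5 0 1;0 0 0 .6 -.6 0 1;0 0 0 .7 -.7 0 1;0 0 0 .8 -.8 0 1;0 0 0 .9 -.9 0 1;0 0 0 1 -1 0 1'
python3 -m creep '0 0 0 .1 -.1 0 1;0 0 0 .2 -.2 0 1;0 0 0 .3 -.3 0 1;0 0 0 .4 -.4 0 1;0 0 0 .5 -.5 0 1;0 0 0 .6 -.6 0 1;0 0 0 .7 -.7 0 1;0 0 0 .8 -.8 0 1;0 0 0 .85 -.9 0 1;0 0 0 .9 -1 0 1'
python3 -m creep '0 0 0 0 -.1 0 1;0 0 0 0 -.2 0 1;0 0 0 0 -.3 0 1;0 0 0 0 -.4 0 1;0 0 0 0 -.5 0 1;0 0 0 0 -.6 0 1;0 0 0 0 -.7 0 1;0 0 0 0 -.8 0 1;0 0 0 0 -.9 0 1;0 0 0 0 -1 0 1'
python3 -m creep '0 0 0 0 -.1 0 1;0 0 0 0 -.2 0 1;0 0 0 0 -.3 0 1;0 0 0 0 -.4 0 1;0 0 0 0 -.5 0 1;0 0 0 0 -.6 0 1;0 0 0 0 -.7 0 1;0 0 0 0 -.8 0 1;0 0 0 0 -.9 0 1;0 0 0 0 -1 0 1'
python3 -m creep '0 0 0 0 -.1 0 1;0 0 0 0 -.2 0 1;0 0 0 0 -.3 0 1;0 0 0 0 -.4 0 1;0 0 0 0 -.5 0 1;0 0 0 0 -.6 0 1;0 0 0 0 -.7 0 1;0 0 0 0 -.8 0 1;0 0 0 0 -.9 0 1;0 0 0 0 -1 0 1'
python3 -m creep '0 0 0 0 -.1 0 1;0 0 0 0 -.2 0 1;0 0 0 0 -.3 0 1;0 0 0 0 -.4 0 1;0 0 0 0 -.5 0 1;0 0 0 0 -.6 0 1;0 0 0 0 -.7 0 1;0 0 0 0 -.8 0 1;0 0 0 0 -.85 0 1;0 0 0 0 -.9 0 1'
python3 - <<'E'
from h import *
n='wrist'
cT=camT(n); im=snapshot(n); cv2.imwrite(f'pics/w1.png',im)
for q in ['lock_cap','cradle_tab','stud','mount']:
    for d in cut_out(q,n)[:4]:
        ys,xs=np.nonzero(d['mask']); uv=(xs.mean(),ys.mean())
        r=cv2.minAreaRect(np.float32([onz(cT,p,14)[:2] for p in zip(xs[::5],ys[::5])]))
        print(q,round(d['p'],2),d['extent'],np.round(uv),onz(cT,uv,15)[:2].round(), im[d['mask']].mean(0).round(),np.round(r[0]),np.round(r[1]),r[2])
o=arm.get_obs(); print(o['ee_pos'],o['ee_rot'],o['t'],o['q'],proj(cT,[455,-49,25]))
E
```

```text
t: 2.03
ee_pos: [264.0, 502.3, 250.4]
ee_rot: [-0.0, 0.132, 0.991, 0.0]
force: [0.4, -0.4, 0.4]
gripper_width: 0.003
grip_force: 0.0
t: 2.87
ee_pos: [363.8, 402.3, 250.3]
ee_rot: [-0.0, 0.131, 0.991, 0.0]
force: [1.0, -0.1, -0.3]
gripper_width: -0.002
grip_force: 0.0
t: 3.7
ee_pos: [453.4, 302.2, 250.2]
ee_rot: [-0.0, 0.132, 0.991, -0.0]
force: [1.0, -0.1, -0.7]
gripper_width: 0.001
grip_force: 0.0
t: 4.53
ee_pos: [452.9, 202.4, 250.3]
ee_rot: [-0.0, 0.132, 0.991, 0.0]
force: [-0.3, -0.3, 0.6]
gripper_width: 0.002
grip_force: 0.0
t: 5.37
ee_pos: [453.0, 102.4, 250.3]
ee_rot: [0.0, 0.132, 0.991, 0.0]
force: [0.9, -0.4, 0.1]
gripper_width: 0.002
grip_force: 0.0
t: 6.2
ee_pos: [452.9, 2.4, 250.3]
ee_rot: [-0.0, 0.132, 0.991, 0.0]
force: [-0.1, -0.2, 0.1]
gripper_width: 0.004
grip_force: 0.0
t: 7.03
ee_pos: [452.9, -87.3, 250.3]
ee_rot: [-0.0, 0.132, 0.991, 0.0]
force: [-0.4, 0.3, -0.4]
gripper_width: 0.004
grip_force: 0.0
lock_cap 0.82 [103.5, 291.4, 34.4, 36.5] [122. 310.] [ 560. -337.] [34. 84. 12.] [ 562. -338.] [40. 62.] 30.549043655395508
lock_cap 0.6 [196.2, 264.5, 37.1, 34.8] [21
[... 209 characters left out ...]
_tab 0.61 [263.6, 97.9, 265.6, 121.5] [413. 160.] [465.  63.] [55. 54. 45.] [466.  46.] [300. 111.] 84.01637268066406
stud 0.9 [303.0, 162.9, 35.0, 27.6] [319. 174.] [453. -44.] [111. 108. 103.] [454. -43.] [35. 30.] 74.95996856689453
stud 0.39 [263.7, 97.1, 267.3, 121.3] [413. 160.] [465.  63.] [55. 54. 45.] [467.  46.] [301. 112.] 84.63740539550781
mount 0.56 [262.2, 86.5, 295.2, 137.5] [418. 156.] [462.  69.] [53. 51. 44.] [464.  67.] [342. 120.] 84.20549011230469
[452.99381883 -86.11419795 250.30789679] [-5.79097246e-05  1.31200579e-01  9.91355838e-01  8.97702616e-05] 7.2833 [-0.49325497 -0.06859412  0.5651428   1.89841238  0.03789504  1.30142397
  1.3683668 ] [316.28598001 178.56673376]
```

View pics/w1.png

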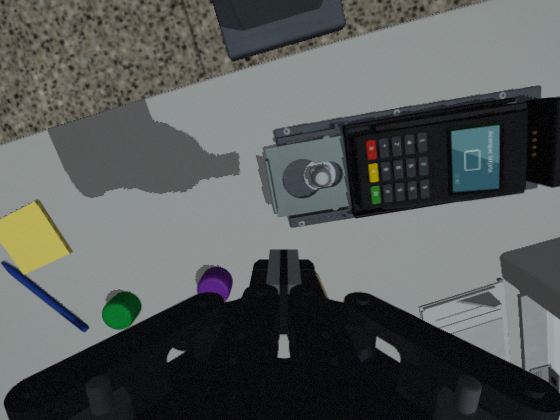

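The wrist view shows the stud at about (320,174), the tab along the left edge of the cradle from (265,145) to (275,217), and the mount's axis running to the right. I'll zoom in to measure them.

```bash
python3 - <<'E'
import cv2
a=cv2.imread('pics/w1.png')[110:240,240:370]
cv2.imwrite('pics/w1z.png',cv2.resize(a,None,fx=4.5,fy=4.5,interpolation=2))
E
```

```text
(no output)
```

View pics/w1z.png

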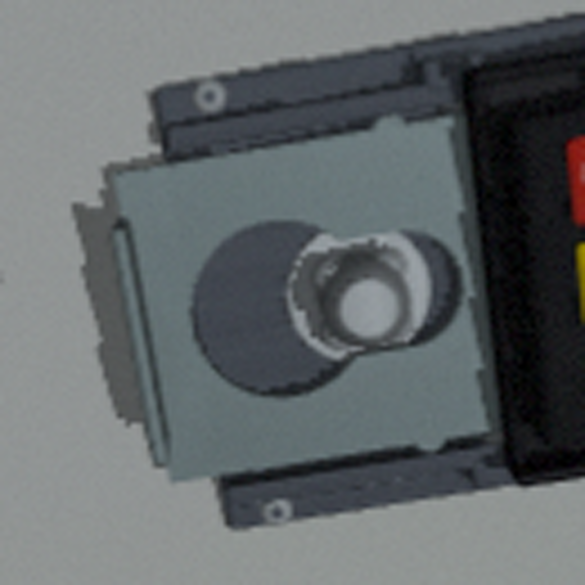

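```bash
python3 - <<'E'
from h import *
cT=camT('wrist')
f=lambda u,v,z:onz(cT,(u,v),z)[:2]
s=f(322.2,177.8,31);k=f(302,178,14);t1=f(266.2,160,35);t2=f(275.5,213.3,35)
print('stud',s,'key',k,'tab',t1,t2,(t1+t2)/2,np.linalg.norm(t1-t2))
c1=f(274.4,129.6,4);c2=f(290.7,227.3,4);print('corners',c1,c2,(c1+c2)/2,np.linalg.norm(c1-c2))
g=[f(286.7,131.6,6),f(397,112,6),f(503,94,6)]
for a,b in [(t1,t2),(c1,c2)]:
    d=b-a; print(np.degrees(np.arctan2(d[0],-d[1]))) 
    print('axis yaw',np.degrees(np.arctan2(d[1],d[0]))+90)
for a,b in [(g[0],g[2]),(g[0],g[1]),(k,s)]:
    d=b-a; print('yaw',np.degrees(np.arctan2(d[1],d[0])))
# other views: stud/black cap
for n,uv in [('scene',(346,243.5)),('side',(351,281))]: print(n, onz(camT(n),uv,15.5))
E
```

```text
stud [454.64188092 -41.62205402] key [452.24652412 -62.93201438] tab [419.5432331  -95.41252377] [ 479.41268803 -101.61068834] [449.47796056 -98.51160606] 60.18944157964649
corners [391.84471686 -79.53532814] [510.2746831 -91.3858264] [451.05969998 -85.46057727] 119.02138972564177
84.08933977370141
axis yaw 84.0893397737014
84.28581357079781
axis yaw 84.2858135707978
yaw 84.96914164451707
yaw 84.98507196860079
yaw 83.58655999279276
scene [ 627.49704846 -254.0992793    15.5       ]
side [ 610.88621216 -268.91240445   15.5       ]
```

```bash
python3 -m creep '0 0 .02 -.01 -.1 -.1 1;0 0 .04 -.02 -.2 -.2 1;0 0 .06 -.03 -.3 -.3 1;0 0 .08 -.04 -.4 -.4 1;0 0 .104 -.05 -.5 -.5 1;0 0 .104 -.06 -.57 -.6 1;0 0 .104 -.07 -.57 -.7 1;0 0 .104 -.085 -.57 -.8 1;0 0 .104 -.085 -.57 -.9 1;0 0 .104 -.085 -.57 -1 1'
python3 -m creep '0 0 0 0 0 -.15 1;0 0 0 0 0 -.3 1;0 0 0 0 0 -.45 1;0 0 0 0 0 -.6 1;0 0 0 0 0 -.75 1;0 0 0 0 0 -.85 1;0 0 0 0 0 -.93 1;0 0 0 0 0 -.97 1;0 0 0 0 0 -1 1;0 0 0 0 0 -1 1'
python3 -m creep '0 0 0 0 0 -.06 1;0 0 0 0 0 -.12 1;0 0 0 0 0 -.17 1;0 0 0 .005 .05 -.17 1;0 0 0 .01 .1 -.17 1;0 0 0 .015 .15 -.17 1;0 0 0 .02 .2 -.17 1;0 0 0 .025 .25 -.17 1;0 0 0 .028 .28 -.17 1;0 0 0 .028 .28 -.17 1'
```

```text
t: 8.12
ee_pos: [444.5, -142.8, 149.4]
ee_rot: [-0.0, 0.05, 0.999, 0.0]
force: [-0.1, 0.1, -0.9]
gripper_width: 0.005
grip_force: 0.0
t: 8.95
ee_pos: [444.5, -143.6, 50.2]
ee_rot: [-0.0, 0.05, 0.999, 0.0]
force: [1.0, 0.1, -0.2]
gripper_width: -0.001
grip_force: 0.0
t: 9.78
ee_pos: [447.5, -114.7, 33.5]
ee_rot: [0.0, 0.05, 0.999, 0.0]
force: [0.1, 0.0, 0.3]
gripper_width: 0.001
grip_force: 0.0
```

```bash
python3 -m creep '0 0 0 .002 .02 0 1;0 0 0 .004 .04 0 1;0 0 0 .006 .06 0 1;0 0 0 .008 .08 0 1;0 0 0 .01 .1 0 1;0 0 0 .012 .12 0 1;0 0 0 .014 .14 0 1;0 0 0 .015 .15 0 1;0 0 0 .016 .16 0 1;0 0 0 .016 .16 0 1'
```

```text
t: 10.62
ee_pos: [448.7, -100.9, 33.4]
ee_rot: [0.0, 0.051, 0.999, -0.001]
force: [-0.7, -6.5, 1.4]
gripper_width: -0.002
grip_force: 3.4
```

```bash
python3 -m creep '0 0 0 .001 .01 0 1;0 0 0 .002 .02 0 1;0 0 0 .003 .03 0 1;0 0 0 .004 .04 0 1;0 0 0 .005 .05 0 1;0 0 0 .006 .06 0 1;0 0 0 .007 .07 0 1;0 0 0 .008 .08 0 1;0 0 0 .009 .09 0 1;0 0 0 .009 .09 0 1'
```

```text
t: 11.45
ee_pos: [449.2, -95.0, 33.4]
ee_rot: [0.0, 0.052, 0.999, -0.003]
force: [-1.6, -22.2, 0.5]
gripper_width: 0.001
grip_force: 11.0
```

```bash
python3 -m creep '0 0 0 -.01 -.1 0 1;0 0 0 -.02 -.2 0 1;0 0 0 -.03 -.3 0 1;0 0 0 -.03 -.3 .1 .5;0 0 0 -.03 -.3 .2 -1;0 0 0 -.03 -.3 .3 -1;0 0 0 -.03 -.3 .4 -1;0 0 0 -.03 -.3 .5 -1;0 0 0 -.03 -.3 .55 -1;0 0 0 -.03 -.3 .6 -1'
python3 -m creep '0 0 .07 .08 -.05 .1 -1;0 0 .14 .16 -.1 .2 -1;0 0 .21 .24 -.15 .3 -1;0 0 .28 .32 -.2 .4 -1;0 0 .35 .4 -.25 .5 -1;0 0 .42 .48 -.3 .6 -1;0 0 .5 .56 -.35 .7 -1;0 0 .5 .64 -.4 .8 -1;0 0 .5 .72 -.45 .9 -1;0 0 .5 .83 -.5 1 -1'
python3 - <<'E'
from h import *
o=arm.get_obs(); print(o['q'],o['ee_rot'])
cT=camT('side')
for uv in [(375,233),(413,279)]: print(onz(cT,uv,0))
E
```

```text
t: 12.28
ee_pos: [447.1, -120.2, 94.3]
ee_rot: [0.001, 0.05, 0.999, 0.0]
force: [-0.1, -0.4, -0.4]
gripper_width: 0.975
grip_force: 0.0
t: 13.12
ee_pos: [529.7, -170.7, 193.8]
ee_rot: [-0.0, -0.336, 0.942, 0.0]
force: [0.5, 0.6, 0.7]
gripper_width: 0.999
grip_force: 0.0
[-0.22181981  0.23325017  0.52215369  1.74529351 -0.12415732  1.19673685
  2.59002805] [-3.54670899e-04 -3.35848427e-01  9.41915943e-01  2.55642997e-04]
[ 749.93598106 -125.07802337    0.        ]
[ 761.98312268 -300.32646443    0.        ]
```

```bash
python3 -m creep '0 0 -.077 .04 -.07 0 -1;0 0 -.154 .08 -.14 0 -1;0 0 -.231 .12 -.21 0 -1;0 0 -.308 .16 -.28 0 -1;0 0 -.385 .2 -.35 0 -1;0 0 -.462 .25 -.42 0 -1;0 0 -.539 .3 -.49 0 -1;0 0 -.616 .35 -.56 0 -1;0 0 -.693 .4 -.63 0 -1;0 0 -.75 .42 -.7 0 -1'
python3 -m creep '0 0 -.077 .04 -.07 0 -1;0 0 -.154 .08 -.14 0 -1;0 0 -.231 .12 -.21 0 -1;0 0 -.308 .16 -.28 0 -1;0 0 -.385 .2 -.35 0 -1;0 0 -.462 .25 -.42 0 -1;0 0 -.539 .3 -.49 0 -1;0 0 -.616 .35 -.56 0 -1;0 0 -.693 .4 -.63 0 -1;0 0 -.75 .4 -.71 0 -1'
cat > cap.py <<'E'
from h import *
import sys
n='wrist'
cT=camT(n); im=snapshot(n); cv2.imwrite(f'pics/{sys.argv[1]}.png',im)
for q in ['lock_cap','stud','cradle_tab']:
    for d in cut_out(q,n)[:5]:
        m=d['mask']; ys,xs=np.nonzero(m); c,T=cT
        print(q,round(d['p'],2),d['extent'],im[m].mean(0).round(),onz(cT,(xs.mean(),ys.mean()),15.5)[:2].round(1))
o=arm.get_obs(); print(o['ee_pos'],o['ee_rot'],o['t'],o['q'],'cam',cT[1][:3,3])
E
python3 cap.py w2
```

```text
t: 13.95
ee_pos: [572.2, -240.4, 193.2]
ee_rot: [-0.0, 0.247, 0.969, 0.0]
force: [0.2, 0.8, 0.0]
gripper_width: 1.002
grip_force: 0.0
t: 14.78
ee_pos: [612.7, -310.8, 192.9]
ee_rot: [-0.0, 0.743, 0.669, -0.0]
force: [-0.2, 1.0, 0.2]
gripper_width: 1.002
grip_force: 0.0
lock_cap 0.79 [213.7, 203.3, 38.6, 47.4] [40. 96. 16.] [ 559.8 -336.9]
lock_cap 0.72 [255.2, 129.2, 42.3, 44.7] [29. 27. 26.] [ 612.3 -266.5]
lock_cap 0.71 [184.8, 61.6, 51.4, 52.0] [115.  41.  82.] [ 556.1 -204.2]
lock_cap 0.62 [322.4, 202.6, 47.9, 44.7] [45. 97. 21.] [ 672.9 -345.6]
[ 611.53961128 -311.36697368  193.11378511] [-2.73658940e-04  7.40668948e-01  6.71870066e-01 -2.19730866e-04] 14.9833 [-0.18976556  0.65684375  0.92513719  1.39086506 -0.52311453  1.34980152
  0.6493343 ] cam [ 619.57496916 -241.10798209  316.86610899]
```

View pics/w2.png

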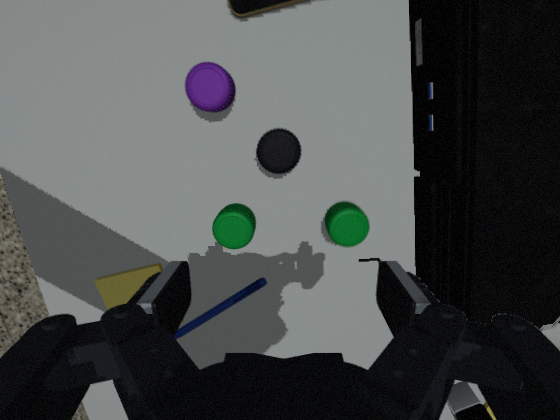

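The black cap is at wrist pixel (277,151), which is world (612,-267), and the decoys are clear of the fingers. Descending to grasp it.

```bash
python3 -m creep '0 0 0 0 .1 -.05 -1;0 0 0 0 .2 -.1 -1;0 0 0 0 .3 -.2 -1;0 0 0 0 .4 -.3 -1;0 0 0 .003 .44 -.4 -1;0 0 0 .003 .44 -.5 -1;0 0 0 .003 .44 -.6 -1;0 0 0 .003 .44 -.7 -1;0 0 0 .003 .44 -.8 -1;0 0 0 .003 .44 -.9 -1'
python3 -m creep '0 0 0 0 0 -.1 -1;0 0 0 0 0 -.2 -1;0 0 0 0 0 -.3 -1;0 0 0 0 0 -.4 -1;0 0 0 0 0 -.5 -1;0 0 0 0 0 -.6 -1;0 0 0 0 0 -.67 -1;0 0 0 0 0 -.71 -1;0 0 0 0 0 -.74 -1;0 0 0 0 0 -.74 -1'
python3 -m creep '0 0 0 0 0 0 1;0 0 0 0 0 0 1;0 0 0 0 0 0 1;0 0 0 0 0 0 1;0 0 0 0 0 0 1;0 0 0 0 0 0 1;0 0 0 0 0 0 1;0 0 0 0 0 0 1;0 0 0 0 0 0 1;0 0 0 0 0 0 1' 60
```

```text
t: 15.82
ee_pos: [611.8, -268.3, 102.3]
ee_rot: [0.0, 0.742, 0.67, -0.0]
force: [0.7, 0.1, -0.4]
gripper_width: 1.001
grip_force: 0.0
t: 16.65
ee_pos: [611.9, -267.6, 28.9]
ee_rot: [-0.0, 0.742, 0.671, -0.0]
force: [0.1, -0.2, 0.4]
gripper_width: 1.003
grip_force: 0.0
t: 17.48
ee_pos: [612.5, -267.8, 30.2]
ee_rot: [0.001, 0.742, 0.671, 0.0]
force: [-0.9, 0.9, 5.4]
gripper_width: 0.453
grip_force: 60.7
```

```bash
python3 -m creep '0 0 0 0 0 .08 1;0 0 0 0 0 .16 1;0 0 0 0 0 .25 1;0 0 0 0 0 .35 1;0 0 0 -.05 .05 .45 1;0 0 0 -.1 .1 .55 1;0 0 0 -.17 .17 .65 1;0 0 0 -.24 .24 .75 1;0 0 0 -.32 .32 .85 1;0 0 0 -.4 .4 1 1'
python3 -m creep '0 0 0 -.06 .07 0 1;0 0 0 -.12 .14 0 1;0 0 0 -.18 .21 0 1;0 0 0 -.24 .28 0 1;0 0 0 -.3 .35 0 1;0 0 0 -.36 .42 0 1;0 0 0 -.42 .49 0 1;0 0 0 -.48 .56 0 1;0 0 0 -.54 .63 0 1;0 0 0 -.6 .7 0 1'
python3 -m creep '0 0 0 -.06 .07 0 1;0 0 0 -.12 .14 0 1;0 0 0 -.18 .21 0 1;0 0 0 -.24 .28 0 1;0 0 0 -.3 .35 0 1;0 0 0 -.36 .42 0 1;0 0 0 -.42 .49 0 1;0 0 0 -.48 .56 0 1;0 0 0 -.55 .63 0 1;0 0 0 -.57 .65 0 1'
python3 cap.py w3
```

```text
t: 18.32
ee_pos: [570.8, -226.5, 129.6]
ee_rot: [-0.001, 0.742, 0.671, 0.0]
force: [1.4, 0.6, -1.4]
gripper_width: 0.45
grip_force: 60.4
t: 19.15
ee_pos: [511.1, -156.9, 128.7]
ee_rot: [-0.0, 0.742, 0.671, -0.0]
force: [0.2, 0.8, -1.6]
gripper_width: 0.449
grip_force: 60.4
t: 19.98
ee_pos: [453.6, -91.4, 128.5]
ee_rot: [-0.001, 0.741, 0.671, -0.0]
force: [-0.3, 0.8, -0.5]
gripper_width: 0.449
grip_force: 60.4
lock_cap 0.76 [238.9, 226.1, 89.1, 95.5] [16. 14. 14.] [ 448.1 -140.8]
stud 0.68 [256.0, 126.9, 49.1, 51.0] [125. 121. 116.] [455.2 -42.4]
cradle_tab 0.84 [196.6, 0.1, 166.2, 209.1] [65. 68. 63.] [459.2   4.5]
[455.20724723 -92.59195836 129.3011809 ] [4.54982748e-05 7.41601214e-01 6.70840962e-01 2.01957708e-04] 20.1833 [-0.98056049  0.14448915  1.17120414  2.05932866 -0.15558639  1.03077257
  0.16719479] cam [460.21979347 -21.69304152 252.51289585]
```

View pics/w3.png

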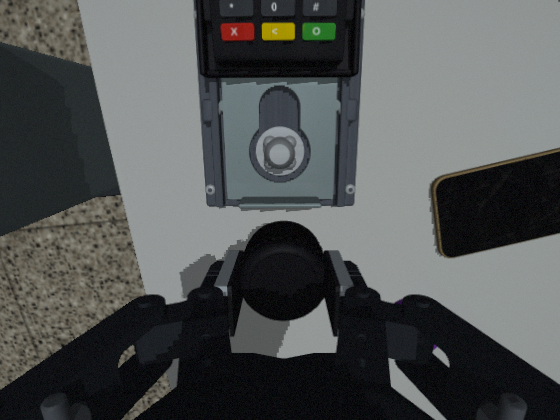

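```bash
python3 - <<'E'
import cv2,numpy as np
a=cv2.imread('pics/w3.png')
b=cv2.resize(a[215:325,228:340],None,fx=5,fy=5,interpolation=2).astype(float)
b=np.clip((b/255)**.45*330,0,255)
c=cv2.resize(a[115:190,230:330],None,fx=7.4,fy=7.4,interpolation=2)[:550,:]
c=cv2.resize(a[125:180,252:307],None,fx=4.2,fy=4.2,interpolation=2)
o=np.zeros((560,800,3)); o[:550,:560]=b; o[:231,565:796]=c
cv2.imwrite('pics/w3z.png',o)
E
```

```text
[ WARN:0@0.103] global loadsave.cpp:1063 imwrite_ Unsupported depth image for selected encoder is fallbacked to CV_8U.
```

View pics/w3z.png

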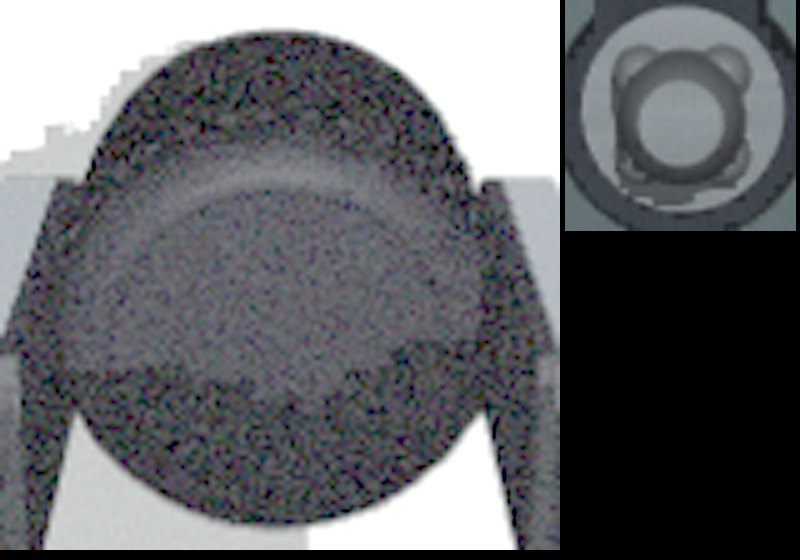

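```bash
python3 - <<'E'
from h import *
cT=camT('wrist'); o=arm.get_obs(); p=np.array(o['ee_pos']); print(p)
print('stud',onz(cT,(279.4,154),31))
for up in (0,1,2,3):
    zt=p[2]+up; zb=zt-31
    a=onz(cT,(284,319.6),zt); b=onz(cT,(284,221),zb)
    print(up,a[:2]+[0,20.5],b[:2]-[0,20.5], 'centre x at mid',onz(cT,(284,264),zt)[:2], 'rim', onz(cT,(284,245),zt)[:2]-[0,20.5])
E
```

```text
[455.20724723 -92.59195836 129.3011809 ]
stud [456.77667064 -44.58928107  31.        ]
0 [453.3421071  -88.73900725] [457.09108586 -92.73777263] centre x at mid [456.08216729 -81.64191722] rim [456.94840449 -93.41907656]
1 [453.4089301  -88.04174711] [457.12034687 -92.4187873 ] centre x at mid [456.12688536 -81.1672916 ] rim [456.98613434 -93.01482088]
2 [453.47575311 -87.34448697] [457.14960788 -92.09980196] centre x at mid [456.17160342 -80.69266598] rim [457.0238642 -92.6105652]
3 [453.54257612 -86.64722683] [457.17886888 -91.78081662] centre x at mid [456.21632149 -80.21804036] rim [457.06159406 -92.20630952]
```

```bash
python3 - <<'E'
from h import *
from scipy.optimize import least_squares
cT=camT('wrist'); o=arm.get_obs(); p=np.array(o['ee_pos'])
im=cv2.imread('pics/w3.png').max(2)
pts=[(75,410),(110,452),(150,485),(200,510),(280,523),(360,512),(420,480),(487,408),(85,180),(115,125),(150,85),(200,48),(278,30),(350,45),(400,78),(440,120),(470,175)]
P=np.array(pts)/5+[227.6,214.6]
ang=np.linspace(0,2*np.pi,90,endpoint=False)
ax=np.array([-np.sin(np.radians(84.3)),np.cos(np.radians(84.3))*1,0]); pin=np.array([np.cos(np.radians(-5.7)),np.sin(np.radians(-5.7)),0])
def res(v,full=False):
    x,y,zt,t=v[:4]; Rm=R.from_rotvec(pin*t).as_matrix()
    c=[]
    for r,h in [(19.7,0),(20.5,-1),(20.5,-31)]:
        for a in ang: c.append(proj(cT,np.array([x,y,zt-15.5])+Rm@[r*np.cos(a),r*np.sin(a),h+15.5]))
    hull=cv2.convexHull(np.float32(c))
    return np.array([cv2.pointPolygonTest(hull,(float(a),float(b)),True) for a,b in P])
for fix in (0,1,2):
    if fix==0: f=lambda v:res([v[0],v[1],p[2]+2,0]); r=least_squares(f,[455,-92],diff_step=1e-3)
    if fix==1: f=lambda v:res([v[0],v[1],p[2]+2,v[2]]); r=least_squares(f,[455,-92,.05],diff_step=1e-3)
    if fix==2: f=lambda v:res([v[0],v[1],v[2],v[3]]); r=least_squares(f,[455,-92,p[2]+2,.05],diff_step=1e-3)
    print(fix,r.x.round(3),'rms px',np.sqrt((r.fun**2).mean()).round(2)); print(r.fun.round(1))
E
```

```text
0 [455.271 -89.911] rms px 3.27
[2.1 3.2 3.5 3.5 3.8 3.4 3.6 2.6 0.5 2.6 3.7 3.5 3.5 4.  4.5 3.6 1.7]
1 [ 4.55187e+02 -8.92840e+01 -2.30000e-01] rms px 0.94
[ 0.1  0.7  0.7  0.8  1.   0.5  0.5  0.1  2.   0.4  0.5 -0.2 -0.4  0.
  0.8  0.7  2.5]
2 [454.937 -91.325 131.26   -0.462] rms px 1.65
[-0.7 -0.2 -0.1 -0.   0.2 -0.4 -0.4 -0.9  3.1  1.6  0.  -2.1 -3.  -2.1
 -0.1  1.6  3.5]
```

```bash
python3 - <<'E'
from h import *
from scipy.optimize import least_squares
cT=camT('wrist'); p=np.array(arm.get_obs()['ee_pos'])
pts=[(75,410),(110,452),(150,485),(200,510),(280,523),(360,512),(420,480),(487,408),(115,125),(150,85),(200,48),(278,30),(350,45),(400,78),(440,120)]
P=np.array(pts)/5+[227.6,214.6]
ang=np.linspace(0,2*np.pi,90,endpoint=False)
def res(x,y,zt,R0,H=31):
    c=[proj(cT,np.array([x+r*np.cos(a),y+r*np.sin(a),zt+h])) for r,h in [(R0-.8,0),(R0,-1),(R0,-H)] for a in ang]
    hull=cv2.convexHull(np.float32(c))
    return np.array([cv2.pointPolygonTest(hull,(float(a),float(b)),True) for a,b in P])
for name,f,x0 in [('z',lambda v:res(v[0],v[1],v[2],20.5),[455,-92,125]),('r',lambda v:res(v[0],v[1],p[2]+2,v[2]),[455,-91,19]),('both',lambda v:res(v[0],v[1],v[2],v[3]),[455,-92,125,20])]:
    r=least_squares(f,x0,diff_step=1e-3); print(name,r.x.round(2),np.sqrt((r.fun**2).mean()).round(2)); print(r.fun.round(1))
E
```

```text
z [454.61 -95.08 121.47] 0.52
[-1.   0.1  0.4  0.4  0.6  0.   0.1 -1.2 -0.2  0.5 -0.1 -0.4  0.1  0.8
  0.2]
r [455.09 -90.04  18.77] 0.62
[-1.2  0.1  0.4  0.6  0.8  0.2  0.1 -1.4 -0.5  0.5  0.1 -0.   0.3  0.8
 -0.2]
both [ 454.09 -100.59  110.71   22.41] 0.48
[-0.8  0.2  0.3  0.3  0.4 -0.1  0.1 -0.9  0.1  0.5 -0.3 -0.7 -0.1  0.8
  0.5]
```

```bash
python3 - <<'E'
from h import *
cT=camT('wrist'); c,T=cT; T2=T.copy(); T2[:3,3]=[619.57496916,-241.10798209,316.86610899]
im=cv2.imread('pics/w2.png').max(2)
for v in (146,150,154): 
    row=im[v,240:315]; print(v,row[8:30],row[50:70])
m=(im<75).astype(np.uint8); n,l,s,_=cv2.connectedComponentsWithStats(m)
k=l[151,277]; print(s[k]); ys,xs=np.nonzero(l==k)
for z in (31,28): 
    a=onz((c,T2),(s[k][0]-.5,150),z);b=onz((c,T2),(s[k][0]+s[k][2]-.5,150),z); print(z,np.linalg.norm(a-b),(a+b)/2)
# keyhole wide end in w3, width px ~ (249.5..310.5) at z14
a=onz(cT,(249.5,150),14);b=onz(cT,(310.5,150),14);print('keyhole',np.linalg.norm(a-b), (a+b)/2)
E
```

```text
146 [142 141 143 144 142 143 142 143 137  86  17  22  18  20  26  25  31  31
  32  31  32  33] [ 30  27  32  28  25  30  24  17  14  17  61 118 142 143 143 141 142 142
 141 141]
150 [143 144 142 145 142 142 141 134  77   9  20  17  25  19  25  27  30  32
  33  30  30  26] [ 26  27  30  32  26  26  22  21  13  14  39  92 143 141 141 142 144 144
 143 142]
154 [140 144 142 143 142 140 144 135  78  29  18  17  22  24  19  27  32  26
  23  33  29  25] [ 25  31  27  30  24  21  25  19  13  15  43  97 144 142 143 142 145 141
 140 143]
[ 256  128   45   47 1600]
31 40.248696157075884 [ 612.45589644 -265.45814706   31.        ]
28 40.67108301817619 [ 612.38118587 -265.713688     28.        ]
keyhole 45.670242849100134 [457.15701878 -43.33082907  14.        ]
```

The cap looks smaller in the hand than on the desk, so it may have slipped lower. A touch on bare desk will show its true height.

```bash
python3 -m creep '0 0 0 0 -.1 0 1;0 0 0 0 -.2 0 1;0 0 0 0 -.3 0 1;0 0 0 0 -.4 -.1 1;0 0 0 0 -.5 -.2 1;0 0 0 0 -.6 -.35 1;0 0 0 0 -.6 -.5 1;0 0 0 0 -.6 -.65 1;0 0 0 0 -.6 -.75 1;0 0 0 0 -.6 -.8 1' 
python3 -m creep '0 0 0 0 0 -.01 1;0 0 0 0 0 -.02 1;0 0 0 0 0 -.03 1;0 0 0 0 0 -.04 1;0 0 0 0 0 -.05 1;0 0 0 0 0 -.06 1;0 0 0 0 0 -.07 1;0 0 0 0 0 -.08 1;0 0 0 0 0 -.08 1;0 0 0 0 0 -.08 1' 
python3 -m creep '0 0 0 0 0 -.01 1;0 0 0 0 0 -.02 1;0 0 0 0 0 -.03 1;0 0 0 0 0 -.04 1;0 0 0 0 0 -.05 1;0 0 0 0 0 -.06 1;0 0 0 0 0 -.06 1;0 0 0 0 0 -.06 1;0 0 0 0 0 -.06 1;0 0 0 0 0 -.06 1' 
```

```text
t: 21.02
ee_pos: [454.4, -153.1, 48.0]
ee_rot: [-0.0, 0.742, 0.67, -0.001]
force: [-1.2, -0.6, -1.4]
gripper_width: 0.451
grip_force: 60.4
t: 21.85
ee_pos: [455.0, -152.6, 41.3]
ee_rot: [-0.0, 0.742, 0.671, -0.0]
force: [0.0, 0.6, -0.7]
gripper_width: 0.454
grip_force: 60.4
t: 22.68
ee_pos: [455.1, -152.6, 35.4]
ee_rot: [0.0, 0.742, 0.671, 0.0]
force: [0.7, 0.1, -1.6]
gripper_width: 0.455
grip_force: 60.4
```

No contact down to 35 mm, so the cap has not slipped. I'll take a close look with the cap at nearly the stud's depth, so camera bias cancels.

```bash
python3 -m creep '0 0 0 0 0 .1 1;0 0 0 0 0 .2 1;0 0 0 0 0 .3 1;0 0 0 0 .1 .4 1;0 0 0 0 .2 .4 1;0 0 0 0 .3 .4 1;0 0 0 0 .4 .4 1;0 0 0 0 .5 .4 1;0 0 0 0 .6 .4 1;0 0 0 0 .6 .4 1' 
python3 cap.py w4
python3 - <<'E'
import cv2,numpy as np
a=cv2.imread('pics/w4.png')[60:340,200:360]
b=np.clip((a/255.)**.5*255,0,255)
cv2.imwrite('pics/w4z.png',cv2.resize(b.astype(np.uint8),None,fx=2.1,fy=2.1,interpolation=2))
E
```

```text
t: 23.52
ee_pos: [455.6, -90.8, 76.2]
ee_rot: [-0.0, 0.741, 0.672, 0.001]
force: [0.3, 0.0, -1.4]
gripper_width: 0.451
grip_force: 60.4
lock_cap 0.8 [239.7, 222.2, 89.2, 97.5] [16. 14. 13.] [ 452.9 -113.7]
lock_cap 0.72 [418.6, 344.9, 32.5, 58.7] [67. 19. 46.] [ 555.9 -197.3]
lock_cap 0.23 [162.9, 0.9, 221.9, 233.2] [66. 66. 61.] [457.9 -12.8]
stud 0.98 [244.8, 132.3, 62.6, 59.6] [121. 117. 112.] [455.1 -42. ]
cradle_tab 0.95 [165.1, 1.2, 218.0, 233.5] [66. 68. 63.] [458.2  -5.3]
[455.19682912 -93.2138865   75.78169493] [2.28894594e-04 7.41882644e-01 6.70529646e-01 2.88344690e-04] 23.7167 [-0.86772203  0.28989535  1.09209052  2.10372661 -0.32322422  0.92629808
  0.30419041] cam [461.79175142 -21.10370313 200.20350522]
```

View pics/w4z.png

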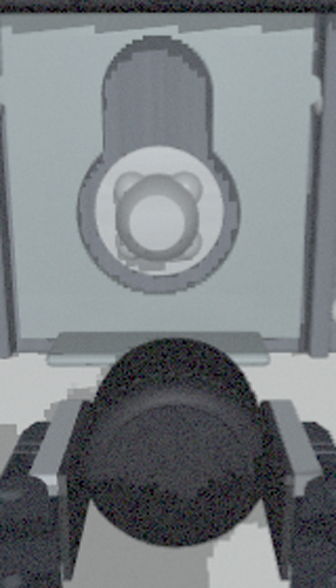

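```bash
python3 - <<'E'
from h import *
from scipy.optimize import least_squares
cT=camT('wrist'); o=arm.get_obs(); p=np.array(o['ee_pos']); print(p,[arm.get_obs()['ee_pos'].__repr__()])
im=cv2.imread('pics/w4.png')
s=onz(cT,(275.2,165.7),31); print('stud',s[:2]); 
k=onz(cT,(275.7,161.4),14); print('key',k[:2], np.linalg.norm(onz(cT,(237.1,161.4),14)-onz(cT,(314.3,161.4),14)))
P=np.array([(176,546),(140,537),(210,536),(115,515),(240,510),(175,337),(140,350),(210,350),(115,375),(238,378)])/2.1+[199.75,59.75]
ang=np.linspace(0,2*np.pi,90,endpoint=False)
def res(x,y,zt,R0,ch):
    c=[proj(cT,np.array([x+r*np.cos(a),y+r*np.sin(a),zt+h])) for r,h in [(R0-ch,0),(R0,-ch),(R0,-31+ch/2),(R0-ch/2,-31)] for a in ang]
    hull=cv2.convexHull(np.float32(c))
    return np.array([cv2.pointPolygonTest(hull,(float(a),float(b)),True) for a,b in P])
for up in (0,1,2):
  for ch in (0,3):
    r=least_squares(lambda v:res(v[0],v[1],p[2]+up,v[2],ch),[455,-91,19],diff_step=1e-3); print(up,ch,r.x.round(2),np.sqrt((r.fun**2).mean()).round(2),'to go (stud-cap)',(s[:2]-r.x[:2]).round(2))
E
```

```text
[455.19682912 -93.2138865   75.78169493] ['array([455.19682912, -93.2138865 ,  75.78169493])']
stud [455.11863831 -45.91791205]
key [455.02472661 -45.70502028] 45.30033927916894
0 0 [454.82 -91.13  17.83] 1.2 to go (stud-cap) [ 0.3  45.21]
0 3 [454.69 -92.01  18.85] 1.52 to go (stud-cap) [ 0.43 46.09]
1 0 [454.88 -90.62  17.65] 1.18 to go (stud-cap) [ 0.24 44.7 ]
1 3 [454.74 -91.5   18.68] 1.51 to go (stud-cap) [ 0.38 45.58]
2 0 [454.93 -90.11  17.48] 1.17 to go (stud-cap) [ 0.19 44.19]
2 3 [454.79 -90.99  18.5 ] 1.49 to go (stud-cap) [ 0.32 45.07]
```

```bash
python3 -m creep '0 0 0 0 .07 0 1;0 0 0 0 .14 0 1;0 0 0 0 .21 0 1;0 0 0 0 .28 0 1;0 0 0 0 .35 0 1;0 0 0 .003 .42 0 1;0 0 0 .003 .453 0 1;0 0 0 .003 .453 -.04 1;0 0 0 .003 .453 -.08 1;0 0 0 .003 .453 -.1 1' 70
python3 -m creep '0 0 0 0 0 -.01 1;0 0 0 0 0 -.02 1;0 0 0 0 0 -.03 1;0 0 0 0 0 -.04 1;0 0 0 0 0 -.05 1;0 0 0 0 0 -.06 1;0 0 0 0 0 -.07 1;0 0 0 0 0 -.08 1;0 0 0 0 0 -.08 1;0 0 0 0 0 -.08 1'
```

```text
t: 24.55
ee_pos: [455.0, -47.5, 64.7]
ee_rot: [-0.0, 0.742, 0.671, -0.0]
force: [-0.0, 0.4, -1.4]
gripper_width: 0.448
grip_force: 72.4
t: 25.38
ee_pos: [455.3, -47.3, 57.3]
ee_rot: [0.0, 0.742, 0.671, -0.0]
force: [-0.9, 0.3, -0.9]
gripper_width: 0.448
grip_force: 72.4
```

```bash
python3 -m creep '0 0 0 0 0 -.01 1;0 0 0 0 0 -.02 1;0 0 0 0 0 -.03 1;0 0 0 0 0 -.04 1;0 0 0 0 0 -.045 1;0 0 0 0 0 -.05 1;0 0 0 0 0 -.055 1;0 0 0 0 0 -.06 1;0 0 0 0 0 -.06 1;0 0 0 0 0 -.06 1'
```

```text
t: 26.22
ee_pos: [455.4, -46.7, 51.3]
ee_rot: [-0.0, 0.742, 0.671, 0.0]
force: [0.3, 5.1, -0.1]
gripper_width: 0.451
grip_force: 72.7
```

```bash
python3 -m creep '0 0 0 0 .005 0 1;0 0 0 0 .01 -.01 1;0 0 0 0 .012 -.02 1;0 0 0 0 .012 -.03 1;0 0 0 0 .012 -.04 1;0 0 0 0 .012 -.05 1;0 0 0 0 .012 -.06 1;0 0 0 0 .012 -.07 1;0 0 0 0 .012 -.07 1;0 0 0 0 .012 -.07 1'
```

```text
t: 27.05
ee_pos: [455.2, -45.7, 44.1]
ee_rot: [-0.0, 0.742, 0.671, 0.0]
force: [1.9, 4.8, -3.7]
gripper_width: 0.449
grip_force: 72.2
```

```bash
python3 -m creep '0 0 0 0 .005 0 1;0 0 0 0 .01 -.01 1;0 0 0 0 .01 -.02 1;0 0 0 0 .01 -.03 1;0 0 0 0 .01 -.04 1;0 0 0 0 .01 -.05 1;0 0 0 0 .01 -.06 1;0 0 0 0 .01 -.06 1;0 0 0 0 .01 -.06 1;0 0 0 0 .01 -.06 1'
```

```text
t: 27.88
ee_pos: [455.5, -45.3, 38.5]
ee_rot: [0.0, 0.742, 0.671, 0.0]
force: [0.0, 0.1, -1.2]
gripper_width: 0.446
grip_force: 72.6
```

```bash
python3 -m creep '0 0 0 0 0 -.005 1;0 0 0 0 0 -.01 1;0 0 0 0 0 -.015 1;0 0 0 0 0 -.02 1;0 0 0 0 0 -.025 1;0 0 0 0 0 -.03 1;0 0 0 0 0 -.03 1;0 0 0 0 0 -.03 1;0 0 0 0 0 -.03 1;0 0 0 0 0 -.03 1' 90
```

```text
t: 28.72
ee_pos: [456.4, -45.4, 37.9]
ee_rot: [-0.001, 0.742, 0.67, 0.001]
force: [-18.3, 1.9, 58.2]
gripper_width: 0.445
grip_force: 99.4
```

```bash
python3 -m creep '0 0 0 0 0 .004 1;0 0 0 0 0 .008 1;0 0 0 0 0 .012 1;0 0 0 0 0 .014 1;0 0 0 0 0 .014 1;0 0 0 0 0 .014 1;0 0 0 0 0 .014 1;0 0 0 0 0 .014 1;0 0 0 0 0 .014 1;0 0 0 0 0 .014 1'
python3 - <<'E'
from h import *
print(arm.get_obs()['force'])
a=snapshot('side'); b=snapshot('wrist'); print(arm.get_obs()['force'],arm.get_obs()['ee_pos'])
o=np.zeros((420,800,3),np.uint8); o[:,:420]=cv2.resize(a[170:270,210:310],(420,420),interpolation=2); o[:,420:]=b[:,90:470]
cv2.imwrite('pics/end.png',o)
E
```

```text
t: 29.55
ee_pos: [456.4, -45.3, 38.1]
ee_rot: [0.0, 0.742, 0.671, 0.001]
force: [-7.6, 0.4, 25.6]
gripper_width: 0.445
grip_force: 95.4
[-7.55119273  0.38795577 25.59188623]
[-7.10725656 -0.58596385 26.36780975] [456.3590087  -45.37629952  38.13559158]
```

View pics/end.png

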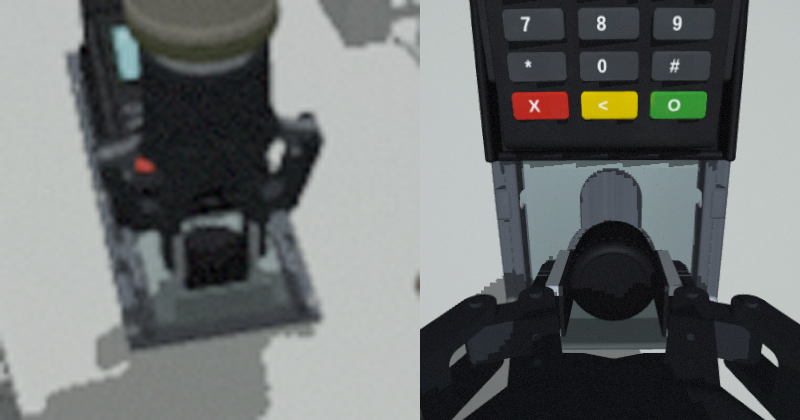

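The pictures show the cap down in the keyhole with the fingers still on it. The TCP sits 7.9 mm above its desk-grasp height, which matches the 8 mm seat, and the hand is pressing with about 26 N. Handing in.

```bash
python3 -c "
from rig import arm
print(arm.close_job())"
```

```text
the job is handed in; nothing more can be done
None
```

I pushed the cradle home, snapped the black cap down onto the stud's seat, and handed in at about 30 s with the hand still pressing it at about 26 N; the hand-in returned no verdict.

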